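Pull the main knob off an instrument panel

TASK

The encoder under the wide, low knob of this front panel is to be changed. Take the knob puller, slide its fork low along the panel under that knob, press it home against the hub with a few newtons and hold it there a moment (the shaft takes no hard sideways push), and then pull the knob straight up off its shaft with the puller, without levering and never with the fingers. Set the knob down gently in the aluminium tray, stand the puller upright on the mat again, and leave the other knobs and everything else as they are.

Things in the scene. Friction and masses are not known exactly. Their poses are not given: they have to be found in the camera images.
- holder: Grey panel holder, fixed on the mat, 240 mm wide (y), 60 mm high; a bare aluminium instrument panel (116 x 178 mm) is clamped level in it, face up. Origin: under the foot, below the middle of a row of three knobs 46 mm apart along y; +x away from the robot's side. Panel's upper face: 48 mm above the origin, from x = -50 mm (front edge; bare up to the knobs) to +66 mm; a 3 mm high display begins at x = +25 mm.
- knob_main: The wide, low black push-on knob to take off (30 mm across, 17.5 mm high, 16 g), at one of the three places. Origin: centre of its underside, 2 mm above the panel; axes as the holder's. Its hub, 10 mm across, is 4 mm high, then it widens to 30 mm: under this rim is a 6 mm gap to the panel. A sprung shaft holds it: it takes 9 to 14 N straight up over 10 mm, then pops off; the shaft ends 14 mm above the panel.
- knob_side_a: One of the two narrower, taller black knobs (22 mm across, 21 mm high) in the row; stays in place. Origin: centre of its underside, 2 mm above the panel.
- knob_side_b: The other narrow tall black knob (22 mm across, 21 mm high); stays in place. Origin: centre of its underside, 2 mm above the panel.
- puller_grip (a point): Centre of the knob puller's handle: a black bar 14 mm thick (y), 24 mm wide (x), 52 mm high; z up. The puller (84 mm high, 120 g) stands on its flat steel fork, whose underside is 58 mm below: 2.5 mm thick, 26 wide, 35 long, slot 12.5 wide open to +x, root 19 mm behind the tips. The hub's centre is below this point when home; but the fork slides on a bar, screwed fast up to 7 mm nearer or farther in x.
- tray: Shallow open aluminium tray, 140 (x) x 120 (y) x 22 mm high, walls and floor 3 mm thick, on the mat; fixed. Origin: centre of its underside.
- solder_spool: Solder spool standing on its flange, 52 mm diameter, 36 mm high; a bystander, loose. Origin: centre of its underside.
- flux_bottle: Clear flux bottle, 34 mm diameter, 75 mm high; a bystander, loose. Origin: centre of its underside.
- screwdriver: Screwdriver lying on the mat, 160 mm long; a bystander, loose. Origin: centre of its underside (its middle).
- tweezers: Dark tweezers lying on the mat, 120 mm long; a bystander, loose. Origin: centre of its underside (its middle).
- screw_jar: Clear screw jar, 44 mm diameter, 45 mm high; a bystander, loose. Origin: centre of its underside.
- heatsink: Aluminium finned heatsink, 40 x 50 x 23 mm; a bystander, loose. Origin: centre of its underside.
There are look-alikes about, which are no part of the job. Leave any purple, turquoise or yellow look-alike of the knob_main alone.

How it is judged:
On the way, in this order (a step that is already met when the one before it is completed fails the run):
1. the fork is pushed home: less than 3 mm above the panel, puller upright within 0.06 rad and within 11 mm of the knob's axis, it bears on the seated knob's hub with more than 1.5 N for 0.25 s (horizontal distance between puller_grip and knob_main below 0.011 m and z of puller_grip in the frame of holder below 0.109 m and angle between puller_grip's own z axis and vertical below 0.06 rad and contact force between puller and knob_main above 1.5 N), for 0.25 s.
2. the wide knob is off: carried by the puller, its underside more than 16 mm above the panel, and lifted straight (less than 30 mm from where it sat) (z of knob_main in the frame of holder above 0.064 m and distance of knob_main from where it was at the start of the episode below 0.03 m and contact force between puller and knob_main above 0.03 N), for 0.1 s.
At the end, for the whole second after the job is handed in: The wide knob lies still in the tray, on its floor (its origin inside the walls, less than 20 mm above the tray's underside); the puller stands still and upright (within 0.1 rad) on the mat outside the tray (its underside within 4 mm of the mat), touching neither knob nor tray (x of knob_main in the frame of tray between -0.062 and 0.062 m and y of knob_main in the frame of tray between -0.052 and 0.052 m and z of knob_main in the frame of tray below 0.02 m and linear speed of each of knob_main, puller below 0.03 m/s and angle between puller_grip's own z axis and vertical below 0.1 rad and height (world z) of puller_grip below 0.064 m and not (contact force between puller and knob_main above 0.01 N) and not (contact force between puller and tray above 0.01 N)).
It fails at once if the gripper or arm touches any of the three knobs (more than 0.5 N) (contact force between any of the fingers, the arm and knob_main above 0.5 N or contact force between any of the fingers, the arm and knob_side_a above 0.5 N or contact force between any of the fingers, the arm and knob_side_b above 0.5 N).
It fails at once if the puller bears with more than 25 N on the panel or its holder or on the wide knob, or pushes that knob with more than 12 N while the fork is less than 3 mm above the panel (contact force between puller and holder above 25 N or contact force between puller and knob_main above 25 N or (contact force between puller and knob_main above 12 N and z of puller_grip in the frame of holder below 0.109 m and distance of knob_main from where it was at the start of the episode below 0.02 m)).
It fails at once if the knob is levered: on its shaft (less than 8 mm lifted), it tilts more than 0.2 rad, or the puller bears on it with more than 1 N while tilted more than 0.1 rad (z of knob_main in the frame of holder below 0.058 m and distance of knob_main from where it was at the start of the episode below 0.015 m and (angle between knob_main's own z axis and vertical above 0.2 rad or (contact force between puller and knob_main above 1 N and angle between puller_grip's own z axis and vertical above 0.1 rad))).
It fails at once if the wide knob is dropped or thrown: faster than 0.6 m/s within 80 mm of the tray's centre and less than 60 mm above the table (linear speed of knob_main above 0.6 m/s and horizontal distance between knob_main and tray below 0.08 m and height (world z) of knob_main below 0.06 m).
It fails at once if one of the other knobs is moved more than 3 mm, or a bystander more than 20 mm (distance of any of knob_side_a, knob_side_b from where it was at the start of the episode above 0.003 m or distance of any of solder_spool, flux_bottle, screwdriver, tweezers, screw_jar, heatsink from where it was at the start of the episode above 0.02 m).
It also fails if it takes over 72 s, if anything falls off the work surface, if the arm or the gripper's body presses on something with over 40 N, if the wrist force passes 120 N, or if a joint passes its speed limit or range.

ROBOT

A 6-joint arm with a two-finger parallel gripper is mounted at the origin on the work surface. World frame = base frame: x ahead of the robot, y to its left, z up, the work surface at z = 0. Lengths are in m, angles in rad, forces in N, time in s.
With the tool pointing down it reaches from about 0.4 to 0.825 m from the base axis. Payload 7 kg.
Tool frame: the origin (TCP) lies at the centre of the arm's flange, where the gripper is bolted on; the fingertips stand 178 mm ahead of it and the grasp point (between the pads) lies 159 mm ahead of it; z points along the fingers, y is the direction in which the jaws open and shut (so a half turn about z gives the same grasp; the last joint's range is limited). The gripper opens to 88 mm and grips with 3 to 60 N. Pads are 19 mm wide; open, the fingers measure 130 mm over their backs; the gripper's body (78 mm by 193 mm) begins 47 mm behind the grasp point.
Start: joints at [-0.926, 0.359, 0.012, 0, -1.224, -0.288], TCP at [0.236, -0.632, 0.405] pointing down, gripper open.
Joint ranges: [-3.07, 3.07], [-1.43, 2.12], [-1.02, 1.25], [-3.03, 1.67], [-3.05, -0], [-3.03, 3.03]. Speed limits (rad/s): [2.39, 2.39, 3.01, 3.14, 3.14, 3.14].

INTERFACE

Orientations are given as [roll, pitch, yaw] about the fixed x, y, z axes, in that order (R = Rz(yaw) Ry(pitch) Rx(roll)).
In Python, from station import arm gives the robot as it stands.
- The arm moves only by the shell command python3 -m handwheel 'ROWS' [OPENING] [FORCE]. ROWS is JSON, a list of rows, each a list of 4 numbers: the shift along the world's x, y, z in cm, then the turn about the world's z in rad. In form: [[dx, dy, dz, yaw], ...]. A call has 1 to 20 rows; each row shifts and turns the commanded pose from where the row before left it; what a row does not reach is not made up. A row lasts 1/10 s, in which the tool goes at most 50 mm and 8.59 degrees, less where a joint would pass 70% of its speed; a pose out of reach is approached as far as the arm can. A call is refused whole if a number of a shift passes 5 or a number of a turn 0.15, either way. A call with a gripper value outside its range is refused whole. OPENING is the closure, from 0 (fully open) to 1 (shut), set as the call begins (- or left out, the last holds). The fingers move at their own pace and stop on an object; FORCE is the grip in N (left out, the last holds). Time passes only in rows, so rows that do not move let the fingers close. It gives the time, the measured TCP pose, the force and the opening at its end, in the units of the state.
- arm.get_state(): the state, without advancing time (a new reading comes with each control period).
- arm.grab_frame(name): name is "scene" or "side" or "wrist"; returns a dict with "image" (384x512x3 uint8, red, green, blue), "depth" (384x512 float32, m along the optical axis (not along the pixel's ray), 0 where there is no reading), "vfov" (degrees; the focal length in pixels is half the picture's height over the tangent of half this angle, whatever the lens; pixels are square), "cx", "cy" (the principal point, pixels), "rvec" (rotation vector, rad) and "tvec" (3), from world to camera coordinates, as OpenCV has them. Camera axes: x right, y down, z forward; pixel columns grow to the right and rows downward; lengths in m; the calibration is good to about 2 mm. The wrist camera is an equidistant fisheye: a pixel r from the principal point sees the ray r / f radians off the axis. A picture is of the moment at which its call begins.
- arm.job_done(): hands the job in, once; it reports no verdict.
The state is a dict: "t": time; "q": joint angles; "qd": joint speeds; "joint_efforts": joint torques, N m; "eef_pos": TCP position; "ee_rot": TCP orientation; "force": force on the tool from outside, world axes, zero at the start; "moment": the same for the moment, N m; "width": finger opening in m.
Only numpy, scipy, OpenCV 4.12 (cv2) and the standard library are available. Lean on these libraries where they do the work, as an engineer would, in place of code of your own. Each camera call takes 0.05 s, during which the arm holds its last target.

## Working session

There is one attempt and no reset: what is moved stays moved. The work goes in short steps, Python scripts to look and compute and a shell command to move; the robot and the scene stay as the last step left them, time stands still between calls to the robot, and variables do not carry over. Pictures are saved under pics/ and viewed, and the job is handed in when it is done.

```bash
ls; mkdir -p pics; cat > h.py <<'E'
import numpy as np,cv2
from station import arm
def grab(n,save=None):
    f=arm.grab_frame(n)
    np.savez('pics/%s.npz'%(save or n),**{k:np.array(v) for k,v in f.items()})
    if save: cv2.imwrite('pics/%s.png'%save,cv2.cvtColor(f['image'],cv2.COLOR_RGB2BGR))
    return f
def load(s):
    d=np.load('pics/%s.npz'%s); return {k:d[k] for k in d}
def K(f): return 384/2/np.tan(np.radians(float(f['vfov']))/2)
def ray(f,u,v,fish=False):
    F=K(f);x=(u-float(f['cx']));y=(v-float(f['cy']))
    if fish:
        r=np.hypot(x,y);t=r/F
        d=np.array([np.sin(t)*x/max(r,1e-9),np.sin(t)*y/max(r,1e-9),np.cos(t)])
    else: d=np.array([x/F,y/F,1.])
    R=cv2.Rodrigues(np.array(f['rvec'],float).reshape(3))[0]
    return -R.T@np.array(f['tvec']).reshape(3), R.T@d
def plane(f,u,v,z,fish=False):
    o,d=ray(f,u,v,fish); return o+d*(z-o[2])/d[2]
def dep(f,u,v):
    o,d=ray(f,u,v); return o+d*float(f['depth'][int(v),int(u)])
def proj(f,p,fish=False):
    R=cv2.Rodrigues(np.array(f['rvec'],float).reshape(3))[0]
    c=R@np.array(p)+np.array(f['tvec']).reshape(3);F=K(f)
    if fish:
        t=np.arctan2(np.hypot(c[0],c[1]),c[2]);n=np.hypot(c[0],c[1])
        return float(f['cx'])+F*t*c[0]/n,float(f['cy'])+F*t*c[1]/n
    return float(f['cx'])+F*c[0]/c[2],float(f['cy'])+F*c[1]/c[2]
E
python3 - <<'E'
from h import *
for n in ['scene','side','wrist']:
    f=grab(n,n+'0'); print(n,f['vfov'],f['cx'],f['cy'],ray(f,float(f['cx']),float(f['cy'])))
    cv2.imwrite('pics/%s0b.png'%n,cv2.resize(cv2.imread('pics/%s0.png'%n),(800,600),interpolation=cv2.INTER_CUBIC))
print(arm.get_state())
E
```

```text
pics
scene 54.68874553243215 256.69775534666894 191.6839130982556 (array([ 1.20703716, -0.51246407,  0.61563931]), array([-0.67075582,  0.50739549, -0.54095882]))
side 56.03634155463413 250.63902841697728 192.0605313103893 (array([ 0.3392203, -0.5459966,  0.5704447]), array([ 0.28820816,  0.69370097, -0.66008713]))
wrist 65.70646984690485 257.0481504773791 194.4079928745673 (array([ 0.16829781, -0.65862849,  0.38281   ]), array([ 0.24911174,  0.09413934, -0.96388854]))
{'t': 0.15, 'q': array([-9.25934584e-01,  3.59236195e-01,  1.12695653e-02, -2.43663048e-04,
       -1.22412280e+00, -2.88099036e-01]), 'qd': array([ 0.00106457, -0.00355858,  0.00299033,  0.00064361, -0.00072698,
        0.00069671]), 'joint_efforts': array([ 3.35964728e-05, -5.83276856e+01,  2.93292171e+01,  7.00121373e+00,
        8.82592838e-03, -1.22317369e-04]), 'eef_pos': array([ 0.23568077, -0.63236371,  0.4039309 ]), 'ee_rot': array([ 3.14028776e+00, -1.47791906e-04, -2.78491279e+00]), 'force': array([ 0.19855738,  0.34633863, -0.55205186]), 'moment': array([0.0143309 , 0.03558588, 0.00959623]), 'width': 0.08750669186765582}
```

View pics/scene0b.png

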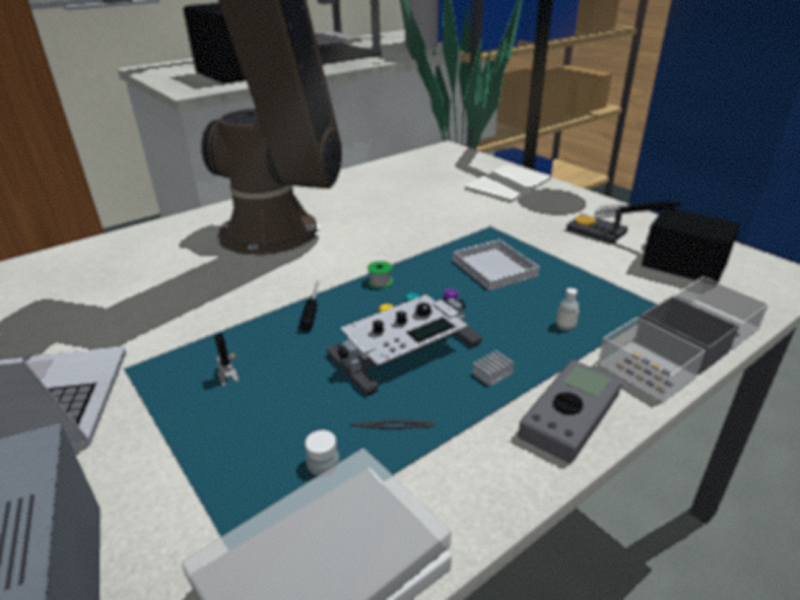

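View pics/side0b.png

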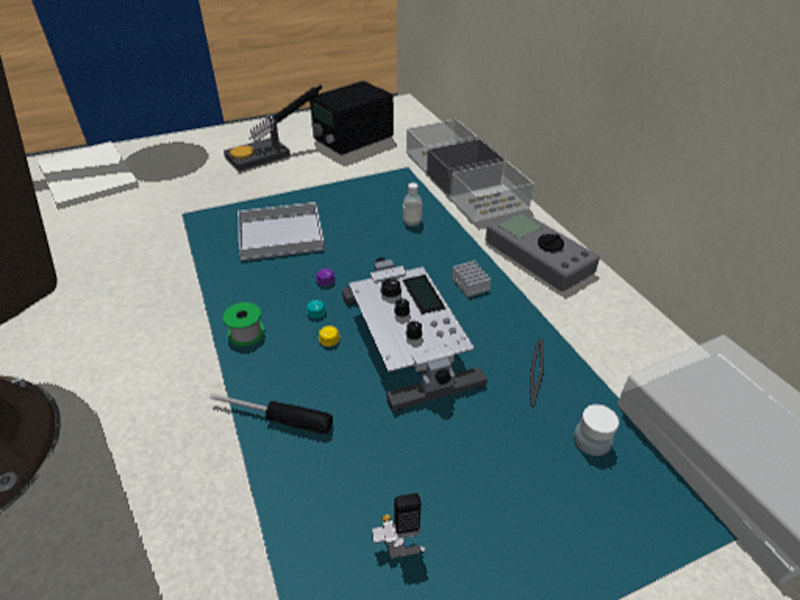

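View pics/wrist0b.png

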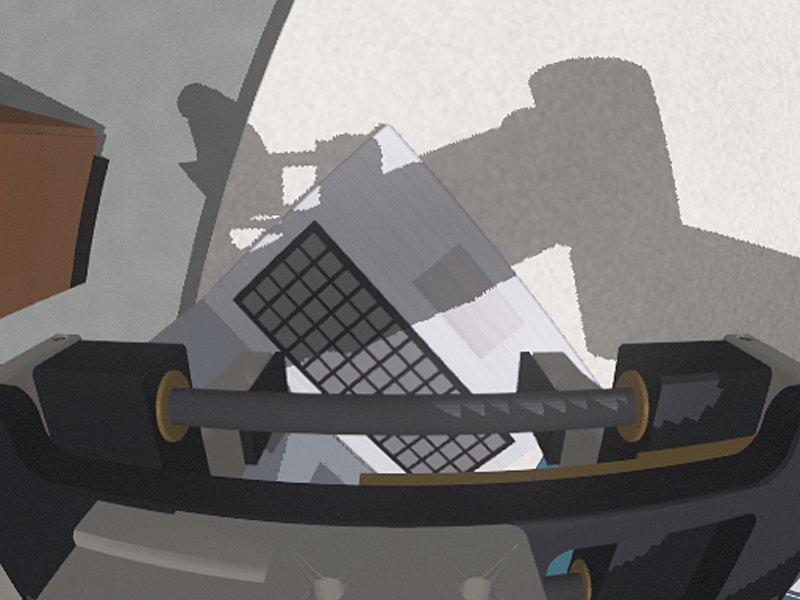

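```bash
python3 - <<'E'
import cv2
a=cv2.imread('pics/side0.png')[155:270,190:330]; b=cv2.imread('pics/scene0.png')[180:255,205:315]
c=cv2.imread('pics/side0.png')[305:380,220:290]; d=cv2.imread('pics/scene0.png')[205:255,125:165]
import numpy as np
def fit(i): return cv2.resize(i,(400,300),interpolation=cv2.INTER_CUBIC)
cv2.imwrite('pics/c1.png',np.vstack([np.hstack([fit(a),fit(b)]),np.hstack([fit(c),fit(d)])]))
from h import *
s=load('side0');e=load('scene0')
S=.64
for n,u,v in [('puller top',406,497),('puller base',405,550),('knobfar',391,285),('mid',402,306),('near',414,328),('purple',325,275),('turq',316,308),('yell',329,335),('trayc',281,236),('bottle',412,215),('spool',243,330),('driver',290,415),('heatsink',471,280),('tw',537,372),('jar',597,435)]:
    print(n,dep(s,u*S,v*S).round(3))
for n,u,v in [('ptop',221,345),('pfoot',225,372)]: print(n,dep(e,u*S,v*S).round(3))
E
```

```text
puller top [ 0.456 -0.298  0.084]
puller base [ 0.452 -0.309  0.003]
knobfar [0.571 0.014 0.066]
mid [ 0.565 -0.037  0.071]
near [ 0.563 -0.08   0.07 ]
purple [0.507 0.129 0.019]
turq [0.472 0.062 0.017]
yell [0.473 0.004 0.015]
trayc [ 0.339 -0.546  0.57 ]
bottle [0.697 0.221 0.027]
spool [0.364 0.045 0.028]
driver [ 0.386 -0.116  0.024]
heatsink [0.708 0.024 0.024]
tw [ 0.711 -0.157  0.001]
jar [ 0.694 -0.289  0.041]
ptop [ 0.468 -0.303  0.078]
pfoot [ 0.441 -0.299  0.005]
```

View pics/c1.png

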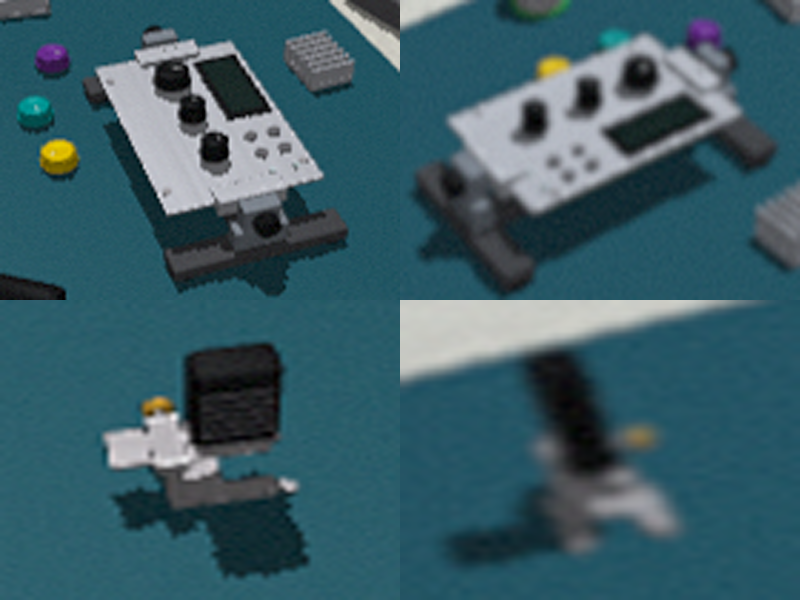

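Candidates for the wide knob, in the 800x600 side view:
- Three black knobs in the panel row: far (391,285), middle (402,306) and near (414,328).
- Coloured look-alikes on the mat: purple (325,275), turquoise (316,308) and yellow (329,335).

The crop shows the far black one (391,285) is the wide, low knob, at about (0.571, 0.014). The puller stands at about (0.46, -0.30) with its fork pointing roughly +x.

Next I bring the wrist camera over the puller, with the camera on its +x side.

```bash
python3 -m handwheel '[[1.1,1.65,-0.2,0.14],[1.1,1.65,-0.2,0.14],[1.1,1.65,-0.2,0.14],[1.1,1.65,-0.2,0.14],[1.1,1.65,-0.2,0.14],[1.1,1.65,-0.2,0.14],[1.1,1.65,-0.2,0.14],[1.1,1.65,-0.2,0.14],[1.1,1.65,-0.2,0.14],[1.1,1.65,-0.2,0.14],[1.1,1.65,-0.2,0.14],[1.1,1.65,-0.2,0.14],[1.1,1.65,-0.2,0.14],[1.1,1.65,-0.2,0.14],[1.1,1.65,-0.2,0.14],[1.1,1.65,-0.2,0.14],[1.1,1.65,-0.2,0.14],[1.1,1.65,-0.2,0.14],[1.1,1.65,-0.2,0.14],[1.1,1.65,-0.2,0.14]]' 0
python3 -m handwheel '[[0,0,0,0],[0,0,0,0],[0,0,0,0]]'
python3 - <<'E'
from h import *
f=grab('wrist','w1')
cv2.imwrite('pics/w1b.png',cv2.resize(cv2.imread('pics/w1.png'),(800,600),interpolation=cv2.INTER_CUBIC))
E
```

```text
t: 2.15
eef_pos: [0.456, -0.3017, 0.3644]
ee_rot: [-3.141, 0.0, 0.021]
force: [0.6, -0.3, 0.1]
width: 0.0878
t: 2.45
eef_pos: [0.4555, -0.3028, 0.3646]
ee_rot: [-3.142, 0.0, 0.013]
force: [0.5, 0.6, 0.0]
width: 0.0877
```

View pics/w1b.png

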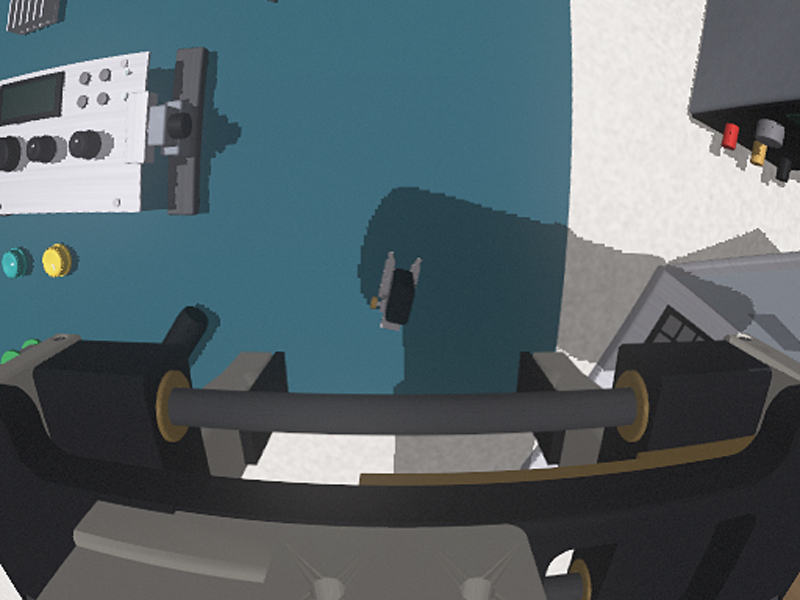

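```bash
python3 - <<'E'
import cv2,numpy as np
a=cv2.imread('pics/w1.png')
c=cv2.resize(a[150:220,225:285],(600,700)[::1],interpolation=cv2.INTER_CUBIC)[:600]
cv2.imwrite('pics/c2.png',c)
from h import *
f=load('w1'); print(ray(f,257,194,True))
E
```

```text
(array([ 0.5267507 , -0.30319784,  0.34360229]), array([-0.26456685, -0.00366775, -0.96436037]))
```

View pics/c2.png

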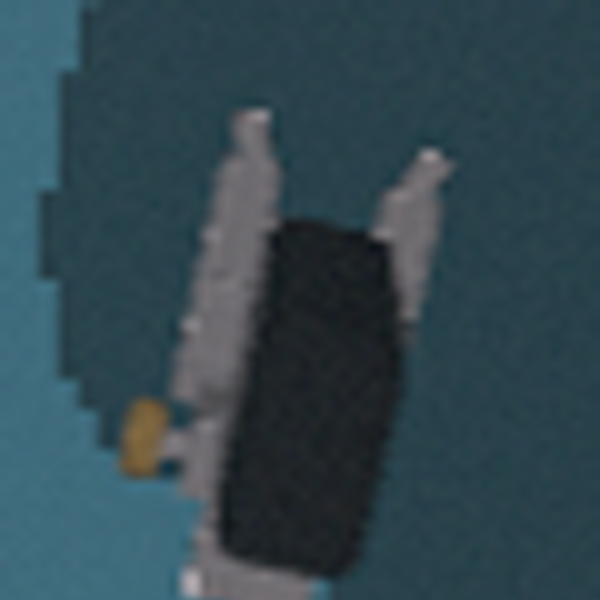

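```bash
python3 - <<'E'
from h import *
f=load('w1')
P=lambda u,v,z: plane(f,225+u/10,150+v/10,z,True)
t1=P(258,110,.0025);t2=P(440,152,.0025);print('tips',t1,t2,(t1+t2)/2,np.linalg.norm(t1-t2))
d=t1-t2;print('yaw from tips',np.arctan2(-d[0],d[1]))
b1=P(222,555,.084);b2=P(352,578,.084);print('back',b1,b2,np.linalg.norm(b1-b2)); d=b1-b2;print(np.arctan2(-d[0],d[1]))
for q in [(405,345),(280,222),(390,240),(272,260)]: print(q,P(*q,.084),P(*q,.032))
l1=P(265,130,.0025);l2=P(185,390,.0025);print('leftedge');d=P(235,125,.0025)-P(178,390,.0025);print(d,np.arctan2(d[1],d[0]))
e=load('scene0'); s=load('side0')
# black mask of handle from depth clouds
for f2,box in ((e,(125,165,205,255)),(s,(220,290,305,380))):
    u0,u1,v0,v1=box;pts=[]
    for v in range(v0,v1):
        for u in range(u0,u1):
            p=dep(f2,u,v)
            if f2['image'][v,u].max()<45 and p[2]>.03 and p[2]<.1: pts.append(p)
    pts=np.array(pts);print(len(pts),pts.min(0),pts.max(0),pts.mean(0))
    top=pts[pts[:,2]>.08];print('top',len(top),top.mean(0) if len(top) else 0)
    print(cv2.minAreaRect((pts[:,:2]*1000).astype(np.float32)))
E
```

```text
tips [ 0.47274058 -0.29677027  0.0025    ] [ 0.46809038 -0.31797827  0.0025    ] [ 0.47041548 -0.30737427  0.0025    ] 0.02171182763734392
yaw from tips -0.21585053027808068
back [ 0.44448754 -0.29535797  0.084     ] [ 0.44243758 -0.30730005  0.084     ] 0.01211674455376793
-0.1700016302788055
(405, 345) [ 0.46448014 -0.31169814  0.084     ] [ 0.45200695 -0.3134008   0.032     ]
(280, 222) [ 0.4755806  -0.30035622  0.084     ] [ 0.4653309  -0.29978703  0.032     ]
(390, 240) [ 0.47408104 -0.31016727  0.084     ] [ 0.46353096 -0.31156329  0.032     ]
(272, 260) [ 0.47211582 -0.29967939  0.084     ] [ 0.46117211 -0.29897462  0.032     ]
leftedge
[ 0.03185556 -0.00653353  0.        ] -0.20229310918423685
88 [ 0.45043789 -0.30766777  0.03983118] [ 0.46973975 -0.29618945  0.08834962] [ 0.46431848 -0.30238549  0.06873319]
top 29 [ 0.46170888 -0.30157964  0.08552576]
((460.3502502441406, -300.3650817871094), (10.995650291442871, 18.529569625854492), 64.6846694946289)
360 [ 0.44269584 -0.31074882  0.0381588 ] [ 0.4669615  -0.29431385  0.08711677] [ 0.45408683 -0.30575272  0.07029827]
top 149 [ 0.45480899 -0.30289344  0.08458214]
((455.193603515625, -302.8558654785156), (14.929981231689453, 23.34630012512207), 75.45797729492188)
```

```bash
python3 -m handwheel '[[0,-0.07,0,-0.1],[0,0,0,-0.11],[0,0,-1,0],[0,0,-2,0],[0,0,-2,0],[0,0,-2,0],[0,0,-2,0],[0,0,-2,0],[0,0,-1.5,0],[0,0,-1,0],[0,0,-0.8,0],[0,0,0,0],[0,0,0,0],[0,0,0,0]]' 0
python3 - <<'E'
from h import *
f=grab('wrist','w2');g=grab('side','s2')
a=cv2.imread('pics/w2.png')[100:260,150:370];b=cv2.imread('pics/s2.png')[270:384,190:340]
cv2.imwrite('pics/c3.png',np.hstack([cv2.resize(a,(400,300)),cv2.resize(b,(400,300))]))
E
```

```text
t: 3.9
eef_pos: [0.456, -0.3033, 0.2224]
ee_rot: [3.141, -0.001, -0.194]
force: [0.1, -0.7, 0.1]
width: 0.0876
```

View pics/c3.png

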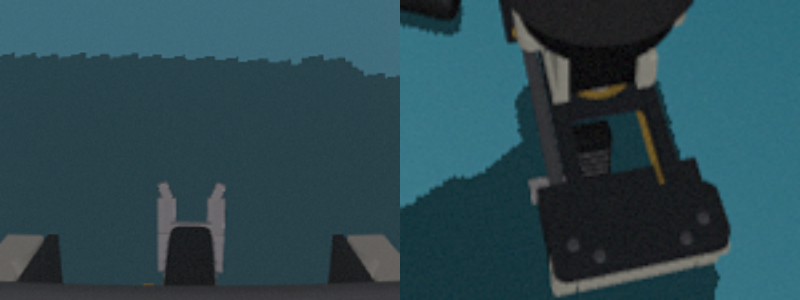

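The wrist crop shows the handle (190,255) centred between the open fingers and square with them, with the fork tips pointing forward. I'll close on it.

```bash
python3 -m handwheel '[[0,0,0,0],[0,0,0,0],[0,0,0,0],[0,0,0,0],[0,0,0,0],[0,0,0,0],[0,0,0,0],[0,0,0,0]]' 0.9 40
python3 -m handwheel '[[0,0,0,0],[0,0,0,0],[0,0,0,0]]' 1 40
```

```text
t: 4.8
eef_pos: [0.4557, -0.3032, 0.2216]
ee_rot: [-3.142, 0.0, -0.195]
force: [0.5, -0.2, -0.2]
width: 0.0295
t: 5.1
eef_pos: [0.4557, -0.3032, 0.2216]
ee_rot: [3.142, 0.0, -0.195]
force: [0.5, 0.2, -0.4]
width: 0.0139
```

```bash
python3 -m handwheel '[[0,0,0.5,0],[0,0,1.5,0],[0,0,2,0],[0,0,2,0],[0,0,2,0],[0.3,2,1,0.02],[0.3,2,1,0.02],[0.3,2,0,0.02],[0.3,2,0,0.02],[0.3,2,0,0.02],[0.3,2,0,0.02],[0.3,2,0,0],[0.3,2,0,0],[0.3,2,0,0],[0.3,2,0,0],[0.3,2,0,0],[0.3,2,0,0],[0.3,2,0,0],[0.3,2,0,0],[0.3,2,0,0]]'
python3 -m handwheel '[[0.2,2,0,0],[0.2,0.3,0,0],[0,0,0,0],[0,0,0,0],[0,0,0,0]]'
python3 - <<'E'
from h import *
f=grab('wrist','w3');print(arm.get_state()['eef_pos'])
cv2.imwrite('pics/w3b.png',cv2.resize(cv2.imread('pics/w3.png'),(800,600),interpolation=cv2.INTER_CUBIC))
E
```

```text
t: 7.1
eef_pos: [0.5006, -0.0024, 0.3219]
ee_rot: [-3.141, -0.0, -0.075]
force: [1.3, -0.2, -1.5]
width: 0.0137
t: 7.6
eef_pos: [0.5045, 0.0191, 0.3217]
ee_rot: [3.141, 0.0, -0.076]
force: [-0.9, 0.0, -1.2]
width: 0.014
[0.50455712 0.01914822 0.32166125]
```

View pics/w3b.png

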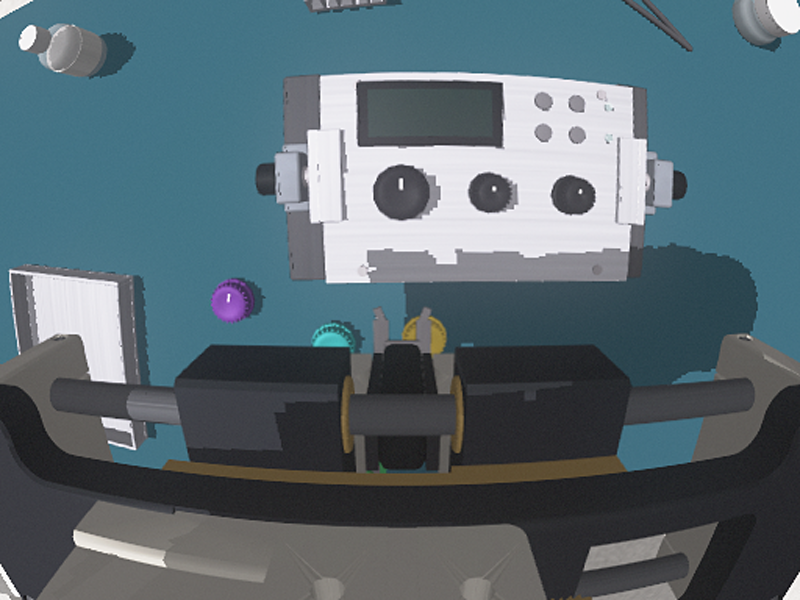

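The wrist view shows the wide knob at (402,192), the two narrow ones at (491,191) and (573,194), and the fork tips at (380,312) and (427,312). Next I measure the panel yaw and the fork-to-knob offset.

```bash
python3 - <<'E'
from h import *
f=load('w3');im=f['image']
hsv=cv2.cvtColor(im,cv2.COLOR_RGB2HSV)
S=.64
m=((im.max(2)<85)).astype(np.uint8)
for n,u,v,z in [('main',402,192,.0675),('a',491,191,.071),('b',573,194,.071)]:
    u*=S;v*=S
    w=np.zeros_like(m);cv2.circle(w,(int(u),int(v)),24,1,-1)
    mm=m*w
    k,l,st,c=cv2.connectedComponentsWithStats(mm); i=1+np.argmax(st[1:,4])
    cn=max(cv2.findContours((l==i).astype(np.uint8),0,1)[0],key=cv2.contourArea)
    h=cv2.convexHull(cn)[:,0,:]
    P=np.array([plane(f,a,b,z,True)[:2] for a,b in h])
    (cx,cy),r=cv2.minEnclosingCircle((P*1000).astype(np.float32)); print(n,st[i],c[i],'circ',cx,cy,r,'mean',(P.min(0)+P.max(0))/2)
a=cv2.imread('pics/w3.png')
cv2.imwrite('pics/c4.png',np.vstack([cv2.resize(a[95:165,225:385],(800,350),interpolation=cv2.INTER_CUBIC),cv2.resize(a[150:200,180:340],(800,250),interpolation=cv2.INTER_CUBIC)]))
E
```

```text
main [239 106  36  35 493] [258.40973631 120.77079108] circ 568.9232177734375 13.35347843170166 13.896658897399902 mean [0.56898432 0.01331618]
a [300 111  27  25 407] [313.         122.65356265] circ 566.239501953125 -30.58346939086914 10.419113159179688 mean [ 0.5664436 -0.0305213]
b [353 113  28  24 487] [366.50308008 124.85215606] circ 563.5288696289062 -74.90670013427734 12.063250541687012 mean [ 0.56375319 -0.07489897]
```

View pics/c4.png

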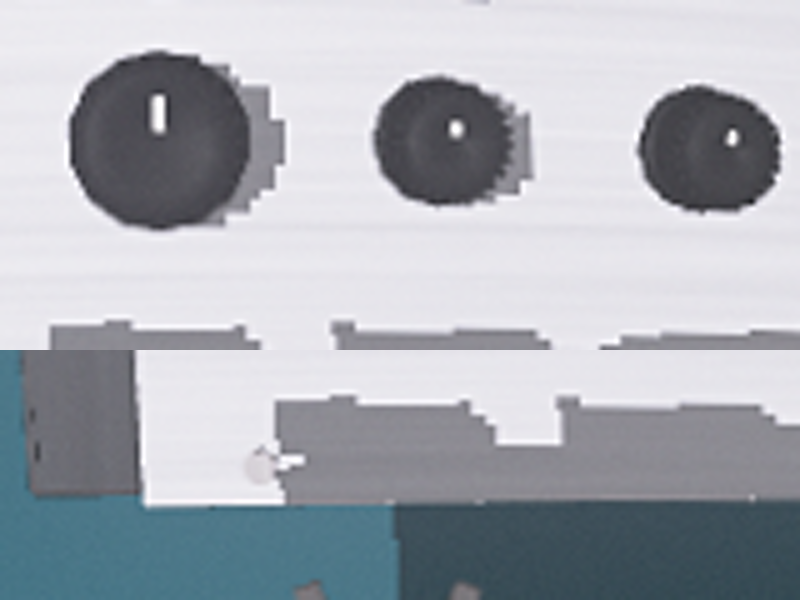

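```bash
python3 - <<'E'
from h import *
f=load('w3')
p=[plane(f,u,v,.048,True) for u,v in [(209,181.4),(340,179.6)]]
print(p); d=p[0]-p[1];print('yaw edge',np.arctan2(-d[0],d[1]))
a=cv2.imread('pics/w3.png')
cv2.imwrite('pics/c5.png',cv2.resize(a[185:235,225:295],(770,550),interpolation=cv2.INTER_CUBIC))
print(proj(f,[0.5045,0.0191,0.15],True))
E
```

```text
[array([0.52112992, 0.05878005, 0.048     ]), array([ 0.51426268, -0.05735947,  0.048     ])]
yaw edge -0.05906043425132228
(np.float64(254.5619458322386), np.float64(246.04857764520966))
```

View pics/c5.png

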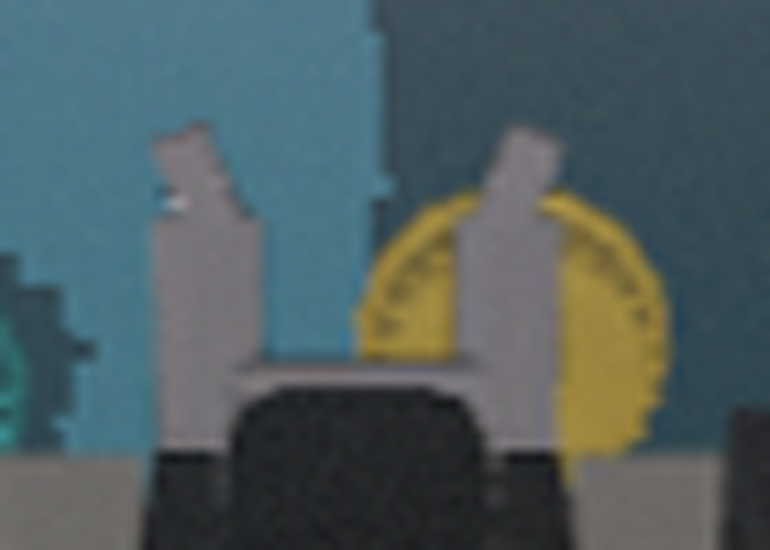

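```bash
python3 - <<'E'
from h import *
f=load('w3');z=.1026
q=lambda u,v:plane(f,225+u/11,185+v/11,z,True)
c1=(q(157,240)+q(558,240))/2; c2=(q(158,430)+q(557,430))/2; w=q(157,240)-q(558,240)
print(c1,c2,np.linalg.norm(w),'yaw',np.arctan2(-w[0],w[1]),np.arctan2((c1-c2)[1],(c1-c2)[0]))
t=(q(195,125)+q(530,125))/2; print('tips',t)
k=np.array([.5689,.0134]);y=-.059
ex=np.array([np.cos(y),np.sin(y)]);ey=np.array([-ex[1],ex[0]])
for p in (c1,c2,t,np.array([.5045,.0191])): print('rel knob',(p[:2]-k)@ex,(p[:2]-k)@ey)
E
```

```text
[0.51214358 0.01680216 0.1026    ] [0.49921504 0.01776703 0.1026    ] 0.025526612985693652 yaw -0.07511125281185135 -0.07449318552638708
tips [0.51970801 0.01592139 0.1026    ]
rel knob -0.05685827034688181 4.95510557548653e-05
rel knob -0.06982121178844757 0.00025040438359769665
rel knob -0.04925507557384 -0.00038364241015774583
rel knob -0.06462404923505222 0.001892686045161751
```

```bash
python3 -m handwheel '[[0,0,-1,0.016],[0,0,-1.5,0],[0,0,-1.2,0],[0,0,-0.8,0],[0,0,-0.3,0],[0,0,0,0],[0,0,0,0],[0,0,0,0],[0,0,0,0]]'
python3 - <<'E'
from h import *
s=arm.get_state();print(s['eef_pos'],s['ee_rot'],s['force'])
f=grab('wrist','w4');grab('side','s4')
a=cv2.imread('pics/w4.png');b=cv2.imread('pics/s4.png')
cv2.imwrite('pics/c6.png',np.hstack([cv2.resize(a[90:240,170:350],(400,333),interpolation=cv2.INTER_CUBIC),cv2.resize(b[120:270,160:340],(400,333),interpolation=cv2.INTER_CUBIC)]))
E
```

```text
t: 8.55
eef_pos: [0.5049, 0.0199, 0.2741]
ee_rot: [-3.141, -0.001, -0.059]
force: [-0.3, 0.2, -1.3]
width: 0.0134
[0.50489421 0.01989942 0.27413752] [-3.14117921e+00 -8.92280314e-04 -5.87231784e-02] [-0.29799535  0.22098973 -1.29911803]
```

View pics/c6.png

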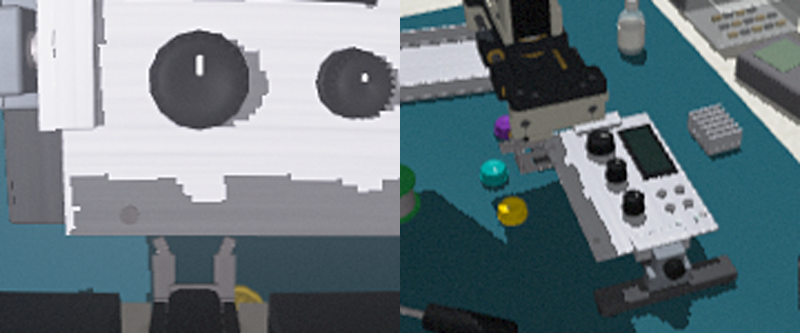

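```bash
python3 - <<'E'
from h import *
f=load('w4')
a=cv2.imread('pics/w4.png')
cv2.imwrite('pics/c7.png',cv2.resize(a[185:235,225:295],(770,550),interpolation=cv2.INTER_CUBIC))
im=f['image'];m=(im.max(2)<85).astype(np.uint8)
w=np.zeros_like(m);cv2.circle(w,(259,126),27,1,-1)
k,l,st,c=cv2.connectedComponentsWithStats(m*w);i=1+np.argmax(st[1:,4])
h=cv2.convexHull(max(cv2.findContours((l==i).astype(np.uint8),0,1)[0],key=cv2.contourArea))[:,0,:]
P=np.array([plane(f,x,y,.0675,True)[:2] for x,y in h]);print(st[i],cv2.minEnclosingCircle((P*1000).astype(np.float32)),(P.min(0)+P.max(0))/2)
E
```

```text
[ 238  104   44   44 1107] ((569.1561889648438, 13.36198902130127), 13.859931945800781) [0.56920878 0.01333963]
```

View pics/c7.png

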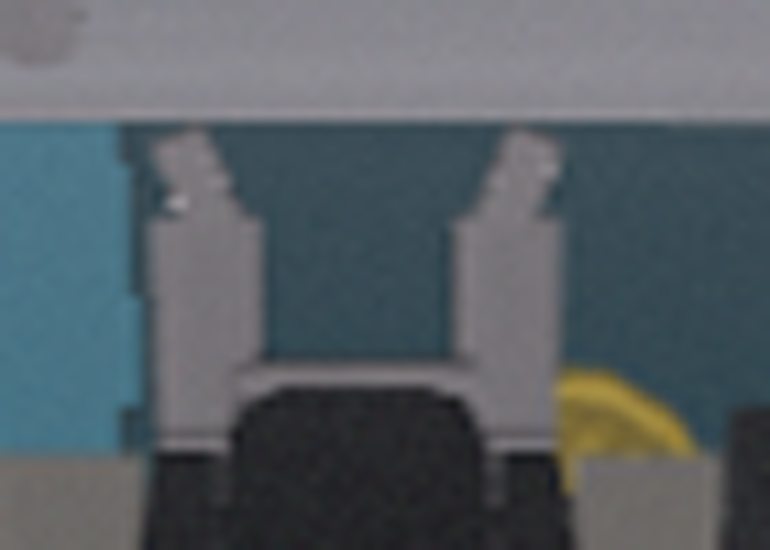

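```bash
python3 - <<'E'
from h import *
f=load('w4');z=.055
q=lambda u,v:plane(f,225+u/11,185+v/11,z,True)
c1=(q(155,240)+q(560,240))/2; c2=(q(158,430)+q(559,430))/2; w=q(157,240)-q(558,240)
t=(q(195,125)+q(530,125))/2
k=np.array([.5692,.01335]);y=-.059
ex=np.array([np.cos(y),np.sin(y)]);ey=np.array([-ex[1],ex[0]])
print(np.linalg.norm(w),np.arctan2(-w[0],w[1]))
for p in (c1,c2,t): print('rel knob',(p[:2]-k)@ex,(p[:2]-k)@ey)
o,_=ray(f,257,194,True);print(o)
p=[plane(f,225+u/11,185+v/11,.048,True) for u,v in ((0,116),(770,116))]
print([((a[:2]-k)@ex,(a[:2]-k)@ey) for a in p])
E
```

```text
0.02553502807182448 -0.05807738692290048
rel knob -0.056654644611453635 0.0010912906733292294
rel knob -0.0696181249044508 0.0010082467678716703
rel knob -0.0490447026157542 0.0007862832493042772
[0.57606809 0.01438026 0.25314878]
[(np.float64(-0.05043322762481214), np.float64(0.02446180817542412)), (np.float64(-0.050386185428885524), np.float64(-0.02591833656083385))]
```

```bash
python3 -m handwheel '[[-0.005,-0.09,-0.15,0],[0,0,-0.15,0],[0,0,0,0],[0,0,0,0],[0,0,0,0],[0,0,0,0]]'
python3 - <<'E'
from h import *
s=arm.get_state();print(s['eef_pos'],s['ee_rot'],s['force'])
f=grab('wrist','w5')
a=cv2.imread('pics/w5.png')
cv2.imwrite('pics/c8.png',cv2.resize(a[185:235,225:295],(770,550),interpolation=cv2.INTER_CUBIC))
im=f['image'];m=(im.max(2)<85).astype(np.uint8)
w=np.zeros_like(m);cv2.circle(w,(259,126),27,1,-1)
k,l,st,c=cv2.connectedComponentsWithStats(m*w);i=1+np.argmax(st[1:,4])
h=cv2.convexHull(max(cv2.findContours((l==i).astype(np.uint8),0,1)[0],key=cv2.contourArea))[:,0,:]
P=np.array([plane(f,x,y,.0675,True)[:2] for x,y in h]);print(st[i],cv2.minEnclosingCircle((P*1000).astype(np.float32)),(P.min(0)+P.max(0))/2)
E
```

```text
t: 9.25
eef_pos: [0.5047, 0.019, 0.2707]
ee_rot: [-3.142, -0.0, -0.059]
force: [-0.5, 0.4, -0.8]
width: 0.0136
[0.50471238 0.01896422 0.27067075] [-3.14157054e+00 -3.99032773e-05 -5.87514443e-02] [-0.48244758  0.44412563 -0.82092244]
[ 236  103   45   45 1198] ((569.2146606445312, 13.286263465881348), 13.914458274841309) [0.56935768 0.01324412]
```

View pics/c8.png

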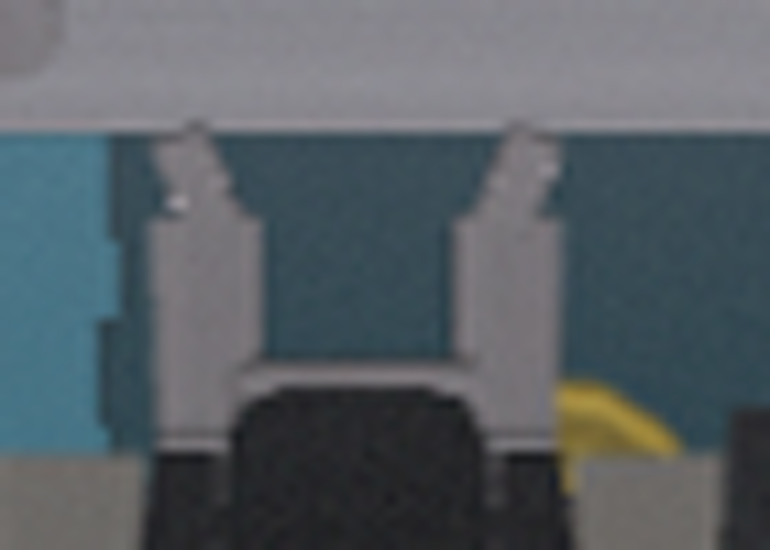

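```bash
python3 -m handwheel '[[0.5,-0.03,0.03,0],[0.5,-0.03,0,0],[0.5,-0.03,0,0],[0.5,-0.03,0,0],[0.5,-0.03,0,0],[0.5,-0.03,0,0],[0.5,-0.03,0,0],[0.4,-0.02,0,0],[0,0,0,0],[0,0,0,0],[0,0,0,0],[0,0,0,0]]'
python3 - <<'E'
from h import *
s=arm.get_state();print(s['eef_pos'],s['ee_rot'],s['force'])
f=grab('wrist','w6');im=f['image']
a=cv2.imread('pics/w6.png');grab('scene','e6')
m=(im.max(2)<85).astype(np.uint8)
cv2.imwrite('pics/c9.png',np.hstack([cv2.resize(a[150:240,215:305],(500,500),interpolation=cv2.INTER_CUBIC),cv2.resize(cv2.imread('pics/e6.png')[180:255,215:315],(300,500),interpolation=cv2.INTER_CUBIC)]))
E
```

```text
t: 10.5
eef_pos: [0.5435, 0.0166, 0.271]
ee_rot: [-3.142, -0.0, -0.059]
force: [-0.4, 0.2, -0.9]
width: 0.0141
[0.54350838 0.01662517 0.27101135] [-3.14153824e+00 -3.16507091e-06 -5.87575409e-02] [-0.42403035  0.23857906 -0.90095966]
```

View pics/c9.png

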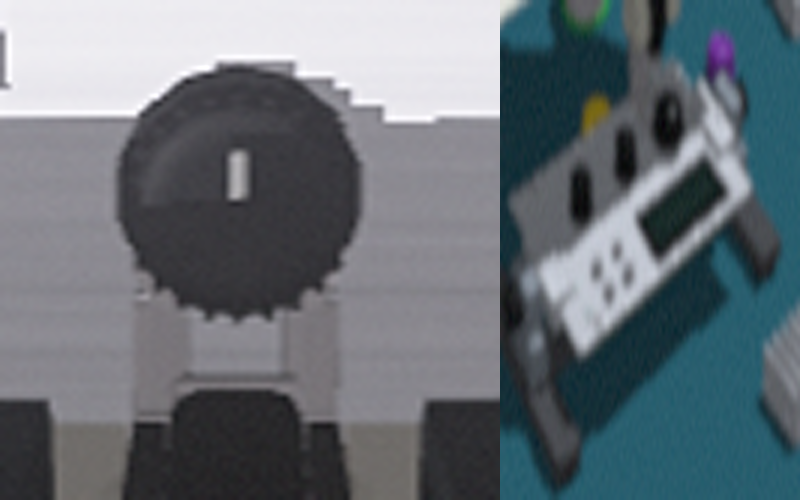

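```bash
python3 -m handwheel '[[0.3,-0.02,0,0],[0.3,-0.02,0,0],[0.3,-0.02,0,0],[0.3,-0.02,0,0],[0.3,-0.01,0,0],[0.3,-0.02,0,0],[0.2,-0.01,0,0],[0,0,0,0],[0,0,0,0],[0,0,0,0]]'
python3 -m handwheel '[[0.05,0,0,0],[0,0,0,0]]'
python3 -m handwheel '[[0.05,0,0,0],[0,0,0,0]]'
```

```text
t: 11.6
eef_pos: [0.5636, 0.0154, 0.271]
ee_rot: [-3.142, 0.0, -0.059]
force: [-0.2, 0.1, -0.3]
width: 0.0139
t: 11.8
eef_pos: [0.5642, 0.0154, 0.271]
ee_rot: [-3.142, -0.0, -0.059]
force: [0.4, -0.2, -0.5]
width: 0.0139
t: 12.0
eef_pos: [0.5647, 0.0154, 0.271]
ee_rot: [3.142, -0.0, -0.059]
force: [0.2, -0.3, -0.8]
width: 0.014
```

```bash
for i in 1; do python3 -m handwheel '[[0.05,0,0,0],[0,0,0,0]]'; done
python3 -m handwheel '[[0.05,0,0,0],[0,0,0,0]]'
python3 -m handwheel '[[0.05,-0.01,0,0],[0,0,0,0]]'
```

```text
t: 12.2
eef_pos: [0.5652, 0.0154, 0.2709]
ee_rot: [3.142, 0.0, -0.059]
force: [-0.3, 0.2, -0.7]
width: 0.0137
t: 12.4
eef_pos: [0.5658, 0.0155, 0.271]
ee_rot: [-3.142, -0.0, -0.059]
force: [0.4, -0.6, -0.7]
width: 0.0139
t: 12.6
eef_pos: [0.5662, 0.0153, 0.271]
ee_rot: [-3.142, -0.0, -0.059]
force: [0.1, -0.2, -1.3]
width: 0.0141
```

```bash
python3 -m handwheel '[[0.04,0,0,0],[0,0,0,0]]'
python3 -m handwheel '[[0.04,0,0,0],[0,0,0,0]]'
python3 -m handwheel '[[0.04,0,0,0],[0,0,0,0]]'
```

```text
t: 12.8
eef_pos: [0.5666, 0.0153, 0.271]
ee_rot: [-3.142, -0.0, -0.059]
force: [-0.8, 0.2, -1.1]
width: 0.014
t: 13.0
eef_pos: [0.567, 0.0153, 0.271]
ee_rot: [3.142, -0.0, -0.059]
force: [-0.8, 0.3, -0.5]
width: 0.0137
t: 13.2
eef_pos: [0.5674, 0.0153, 0.271]
ee_rot: [3.142, -0.0, -0.059]
force: [0.5, -0.5, -0.7]
width: 0.0138
```

```bash
python3 -m handwheel '[[0.04,0,0,0],[0,0,0,0]]'
python3 -m handwheel '[[0.04,0,0,0],[0,0,0,0]]'
```

```text
t: 13.4
eef_pos: [0.5678, 0.0153, 0.2709]
ee_rot: [3.142, 0.0, -0.059]
force: [0.7, 0.6, -0.7]
width: 0.0137
t: 13.6
eef_pos: [0.5682, 0.0153, 0.271]
ee_rot: [3.142, -0.0, -0.059]
force: [-0.1, -0.1, -1.9]
width: 0.0138
```

```bash
python3 - <<'E'
from h import *
f=grab('wrist','w7')
a=cv2.imread('pics/w7.png')
cv2.imwrite('pics/c10.png',cv2.resize(a[150:240,215:305],(600,600),interpolation=cv2.INTER_CUBIC))
E
```

```text
(no output)
```

View pics/c10.png

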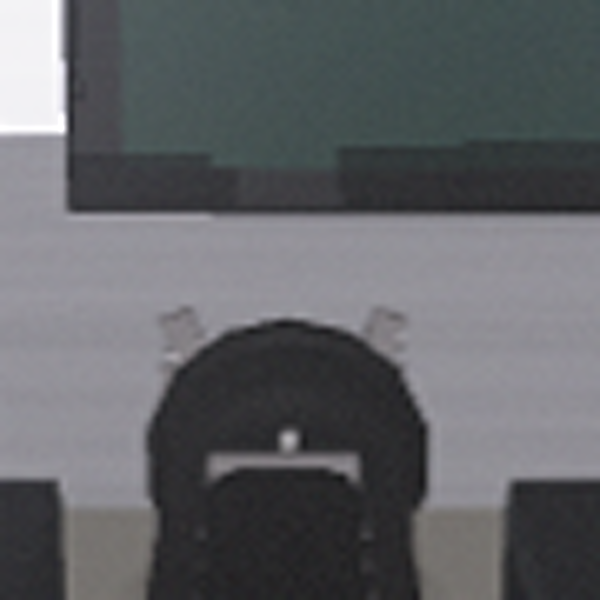

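The fork tips show on both sides ahead of the rim at (180,310) and (388,310), centred on the knob, with no contact force yet. I'll keep creeping in.

```bash
python3 -m handwheel '[[0.04,0,0,0],[0,0,0,0]]'
python3 -m handwheel '[[0.04,0,0,0],[0,0,0,0]]'
python3 -c "
from h import *
f=load('w7')
for u in (180,388): print(plane(f,215+u/6.667,150+308/6.667,.052,True))"
```

```text
t: 13.85
eef_pos: [0.5686, 0.0153, 0.2709]
ee_rot: [3.142, 0.0, -0.059]
force: [-0.4, -0.2, -0.9]
width: 0.0135
t: 14.05
eef_pos: [0.5688, 0.0153, 0.2708]
ee_rot: [3.141, 0.001, -0.059]
force: [-0.8, 0.2, -0.4]
width: 0.014
[0.58428173 0.02340461 0.052     ]
[0.58302404 0.00184021 0.052     ]
```

```bash
python3 -m handwheel '[[0.03,0,0,0],[0,0,0,0]]'
python3 -m handwheel '[[0.03,0,0,0],[0,0,0,0]]'
```

```text
t: 14.25
eef_pos: [0.569, 0.0153, 0.2708]
ee_rot: [3.141, 0.001, -0.059]
force: [-3.2, 0.5, -0.6]
width: 0.0139
t: 14.45
eef_pos: [0.5692, 0.0153, 0.2708]
ee_rot: [3.141, 0.001, -0.059]
force: [-3.6, 1.1, -1.0]
width: 0.0139
```

```bash
python3 -m handwheel '[[0.01,0,0,0],[0,0,0,0],[0,0,0,0]]'; python3 -m handwheel '[[0,0,0,0],[0,0,0,0],[0,0,0,0]]'
```

```text
t: 14.75
eef_pos: [0.5694, 0.0153, 0.2708]
ee_rot: [3.141, 0.001, -0.059]
force: [-5.0, 1.6, 0.2]
width: 0.0141
t: 15.05
eef_pos: [0.5694, 0.0153, 0.2708]
ee_rot: [3.141, 0.001, -0.059]
force: [-4.7, -0.1, -0.4]
width: 0.0136
```

```bash
python3 -m handwheel '[[-0.02,0,0.05,0],[0,0,0.1,0],[0,0,0.1,0],[0,0,0.05,0],[0,0,0.05,0],[0,0,0,0]]'; python3 -m handwheel '[[0,0,0.1,0],[0,0,0.1,0],[0,0,0,0]]'
```

```text
t: 15.65
eef_pos: [0.5694, 0.0153, 0.2741]
ee_rot: [3.141, 0.001, -0.059]
force: [-4.4, -0.6, -7.1]
width: 0.014
t: 15.95
eef_pos: [0.5696, 0.0153, 0.2765]
ee_rot: [3.142, -0.0, -0.059]
force: [-2.2, -1.3, -9.5]
width: 0.0142
```

```bash
python3 -m handwheel '[[0,0,0.1,0],[0,0,0.1,0],[0,0,0.1,0],[0,0,0,0]]'; python3 -m handwheel '[[0,0,0.1,0],[0,0,0.1,0],[0,0,0.1,0],[0,0,0,0]]'
```

```text
t: 16.35
eef_pos: [0.5696, 0.0153, 0.2799]
ee_rot: [-3.142, -0.0, -0.059]
force: [-3.0, -0.5, -7.7]
width: 0.0139
t: 16.75
eef_pos: [0.5705, 0.0156, 0.2837]
ee_rot: [-3.141, -0.003, -0.058]
force: [0.2, 0.8, -0.7]
width: 0.0139
```

```bash
python3 -m handwheel '[[0,0,0.1,0],[0,0,0.1,0],[0,0,0.1,0],[0,0,0.1,0],[0,0,0.1,0],[0,0,0.1,0],[0,0,0.1,0],[0,0,0.1,0],[0,0,0,0],[0,0,0,0],[0,0,0,0]]'
python3 - <<'E'
from h import *
f=grab('wrist','w8');grab('side','s8');grab('scene','e8')
a=cv2.imread('pics/w8.png');b=cv2.imread('pics/s8.png')
cv2.imwrite('pics/c11.png',np.hstack([cv2.resize(a[150:240,215:305],(400,400),interpolation=cv2.INTER_CUBIC),cv2.resize(cv2.imread('pics/e8.png')[155:255,205:305],(400,400),interpolation=cv2.INTER_CUBIC)]))
E
```

```text
t: 17.85
eef_pos: [0.5695, 0.0153, 0.2904]
ee_rot: [3.142, 0.0, -0.059]
force: [-0.3, -0.7, -1.3]
width: 0.014
```

View pics/c11.png

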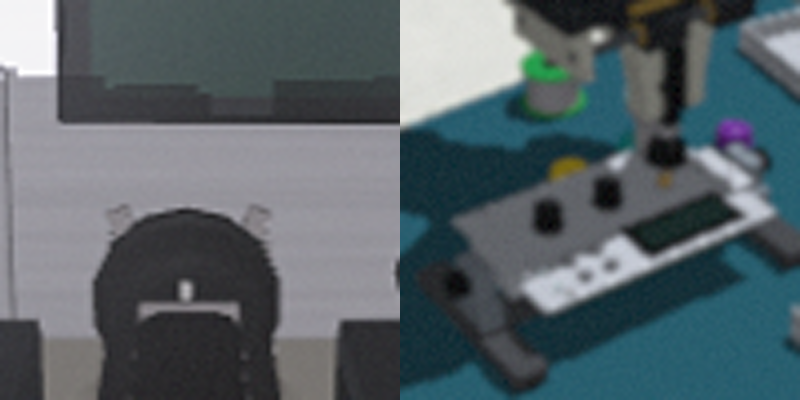

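The knob sits on the fork and the bare brass shaft shows at (665,182) in the right-hand crop. Its underside is about 19 mm above the panel. Next I locate the tray.

```bash
python3 - <<'E'
import cv2,numpy as np
s=cv2.imread('pics/side0.png')[125:172,145:212];e=cv2.imread('pics/scene0.png')[150:190,285:350]
cv2.imwrite('pics/c12.png',np.hstack([cv2.resize(s,(400,282),interpolation=cv2.INTER_CUBIC),cv2.resize(e,(400,282),interpolation=cv2.INTER_CUBIC)]))
E
```

```text
(no output)
```

View pics/c12.png

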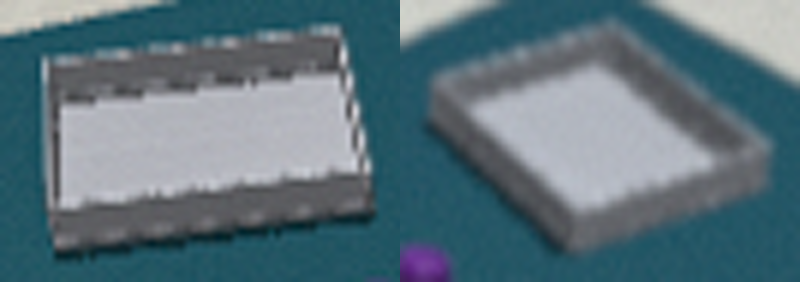

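```bash
python3 - <<'E'
from h import *
s=load('side0');e=load('scene0')
A=[plane(s,145+u/5.97,125+v/6,.022) for u,v in [(43,57),(342,27),(370,180),(52,212)]]
B=[plane(e,285+u/6.154,150+v/7.05,.022) for u,v in [(612,22),(770,150),(572,212),(432,82)] for u in [u-400]]
for X in (A,B):
    X=np.array(X);print(X.round(4),X.mean(0),[np.linalg.norm(X[i]-X[(i+1)%4]).round(4) for i in range(4)])
    print([np.arctan2(*(X[b]-X[a])[1::-1]).round(3) for a,b in ((0,1),(1,2),(2,3),(3,0))])
E
```

```text
[[0.4178 0.3645 0.022 ]
 [0.5556 0.3352 0.022 ]
 [0.5301 0.2097 0.022 ]
 [0.3973 0.2402 0.022 ]] [0.47519439 0.28738881 0.022     ] [np.float64(0.1409), np.float64(0.1281), np.float64(0.1363), np.float64(0.1259)]
[np.float64(-0.209), np.float64(-1.771), np.float64(2.916), np.float64(1.407)]
[[0.4124 0.3675 0.022 ]
 [0.5545 0.3382 0.022 ]
 [0.5284 0.2198 0.022 ]
 [0.3943 0.2464 0.022 ]] [0.47240529 0.29297646 0.022     ] [np.float64(0.1451), np.float64(0.1212), np.float64(0.1368), np.float64(0.1225)]
[np.float64(-0.204), np.float64(-1.788), np.float64(2.946), np.float64(1.422)]
```

```bash
python3 -m handwheel '[[0,0,0.2,0],[0,0,0.5,0],[0,0,0.8,0],[0,0,0.8,0],[0,0,0.8,0],[0,0.3,0.5,0],[-0.1,0.6,0.2,-0.01],[-0.2,0.9,0.1,-0.01],[-0.3,1.2,0,-0.01],[-0.4,1.4,0,-0.01],[-0.5,1.5,0,-0.01],[-0.5,1.5,0,-0.01],[-0.5,1.5,0,-0.01],[-0.5,1.5,0,-0.01],[-0.5,1.5,0,-0.01],[-0.5,1.5,0,-0.01],[-0.5,1.5,0,-0.01],[-0.5,1.5,0,-0.01],[-0.5,1.5,0,-0.01],[-0.5,1.5,0,-0.01]]'
python3 -m handwheel '[[-0.5,1.5,0,-0.01],[-0.5,1.5,0,-0.008],[-0.4,1.4,0,0],[-0.4,1.3,0,0],[-0.3,1.1,0,0],[-0.2,0.8,0,0],[-0.2,0.6,0,0],[-0.2,0.4,0,0],[-0.1,0.2,0,0],[0,0.1,0,0],[0,0,0,0],[0,0,0,0],[0,0,0,0]]'
python3 - <<'E'
from h import *
f=grab('wrist','w9');grab('side','s9');grab('scene','e9')
a=cv2.imread('pics/w9.png');b=cv2.imread('pics/s9.png')
cv2.imwrite('pics/c13.png',np.hstack([cv2.resize(a[110:240,180:340],(400,325),interpolation=cv2.INTER_CUBIC),cv2.resize(cv2.imread('pics/e9.png')[100:230,240:400],(400,325),interpolation=cv2.INTER_CUBIC)]))
E
```

```text
t: 20.0
eef_pos: [0.5087, 0.2105, 0.3291]
ee_rot: [3.141, 0.0, -0.199]
force: [0.4, -0.4, -1.6]
width: 0.0139
t: 21.3
eef_pos: [0.4816, 0.2981, 0.3295]
ee_rot: [3.142, 0.0, -0.217]
force: [0.9, 1.1, -1.6]
width: 0.0138
```

View pics/c13.png

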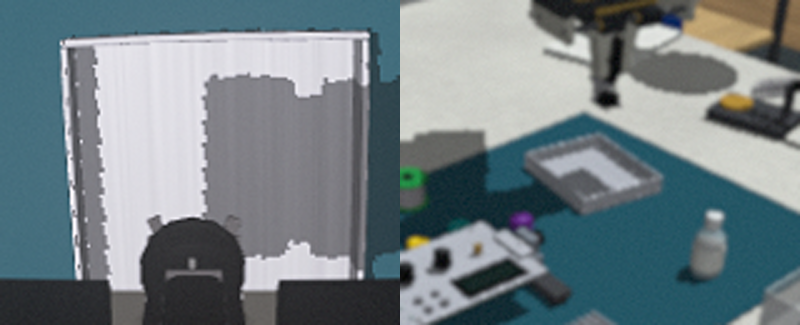

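```bash
python3 - <<'E'
from h import *
f=load('w9')
l=plane(f,180+65/2.5,110+42/2.5,.022,True);r=plane(f,180+368/2.5,110+35/2.5,.022,True)
d=l-r;y=np.arctan2(-d[0],d[1]);print(l,r,np.linalg.norm(d),y)
ex=np.array([np.cos(y),np.sin(y)]);c=((l+r)/2)[:2]-.070*ex;print('tray c',c,'target knob',c+.015*ex)
E
```

```text
[0.55078071 0.3318358  0.022     ] [0.52879324 0.21637221 0.022     ] 0.11753845208765129 -0.1881747742302284
tray c [0.47102267 0.28719864] target knob [0.48575788 0.28439265]
```

```bash
python3 -m handwheel '[[0.2,-0.5,-0.2,0.015],[0.2,-0.5,-0.5,0],[0.1,-0.2,-0.9,0],[0,0,-1.2,0],[0,0,-1.2,0],[0,0,-1.2,0],[0,0,-1.2,0],[0,0,-1.1,0],[0,0,-0.9,0],[0,0,-0.6,0],[0,0,-0.4,0],[0,0,-0.2,0],[0,0,0,0],[0,0,0,0],[0,0,0,0]]'
python3 - <<'E'
from h import *
f=grab('wrist','w10');grab('side','s10');grab('scene','e10')
a=cv2.imread('pics/w10.png');b=cv2.imread('pics/s10.png')
cv2.imwrite('pics/c14.png',np.hstack([cv2.resize(a[110:240,180:340],(400,325),interpolation=cv2.INTER_CUBIC),cv2.resize(cv2.imread('pics/e10.png')[130:200,270:370],(400,325),interpolation=cv2.INTER_CUBIC)]))
E
```

```text
t: 22.95
eef_pos: [0.4866, 0.2864, 0.2339]
ee_rot: [-3.141, -0.0, -0.202]
force: [-0.2, 0.6, -0.7]
width: 0.0136
```

View pics/c14.png

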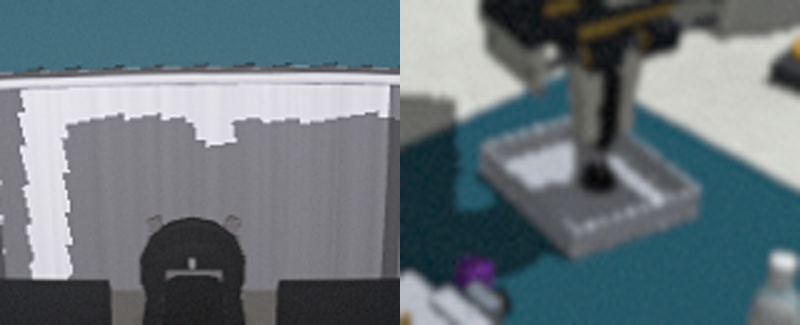

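```bash
python3 -m handwheel '[[0,0,-0.3,0],[0,0,-0.2,0],[0,0,-0.1,0],[0,0,-0.1,0],[0,0,0,0],[0,0,0,0]]'
python3 -m handwheel '[[0,0,-0.05,0],[0,0,0,0],[0,0,0,0]]'
python3 -m handwheel '[[0,0,-0.05,0],[0,0,0,0],[0,0,0,0]]'
```

```text
t: 23.7
eef_pos: [0.4865, 0.2863, 0.2264]
ee_rot: [3.141, 0.0, -0.202]
force: [-0.1, -0.1, -1.2]
width: 0.0137
t: 24.0
eef_pos: [0.4865, 0.2863, 0.226]
ee_rot: [-3.141, -0.0, -0.202]
force: [0.8, 0.2, -0.9]
width: 0.0137
t: 24.3
eef_pos: [0.4865, 0.2863, 0.2254]
ee_rot: [3.142, 0.0, -0.202]
force: [0.2, -0.4, -0.9]
width: 0.0138
```

```bash
python3 -m handwheel '[[-0.2,0.04,0,0],[-0.2,0.04,0,0],[-0.3,0.06,0,0],[-0.3,0.06,0,0],[0,0,0,0],[0,0,0,0],[0,0,0,0]]'
python3 - <<'E'
from h import *
f=grab('wrist','w11');grab('scene','e11')
a=cv2.imread('pics/w11.png')
cv2.imwrite('pics/c15.png',np.hstack([cv2.resize(a[110:240,180:340],(400,325),interpolation=cv2.INTER_CUBIC),cv2.resize(cv2.imread('pics/e11.png')[130:200,270:370],(400,325),interpolation=cv2.INTER_CUBIC)]))
E
```

```text
t: 25.0
eef_pos: [0.4765, 0.2884, 0.2255]
ee_rot: [-3.142, -0.0, -0.202]
force: [-0.4, -0.2, -1.0]
width: 0.0139
```

View pics/c15.png

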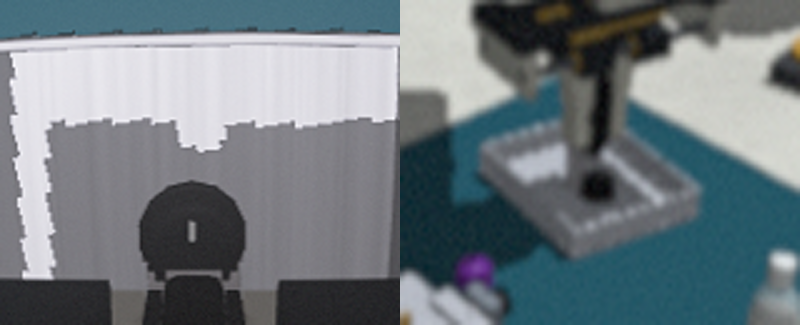

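The knob stayed at (192,232) while the fork slid out. I'll carry on withdrawing.

```bash
python3 -m handwheel '[[-0.3,0.06,0,0],[-0.3,0.06,0,0],[-0.3,0.06,0,0],[-0.3,0.06,0,0],[-0.3,0.06,0,0],[-0.3,0.06,0,0],[-0.3,0.06,0,0],[-0.25,0.05,0,0],[0,0,0,0],[0,0,0,0],[0,0,0,0]]'
python3 - <<'E'
from h import *
f=grab('wrist','w12');grab('scene','e12')
a=cv2.imread('pics/w12.png')
cv2.imwrite('pics/c16.png',np.hstack([cv2.resize(a[110:240,180:340],(400,325),interpolation=cv2.INTER_CUBIC),cv2.resize(cv2.imread('pics/e12.png')[130:200,270:370],(400,325),interpolation=cv2.INTER_CUBIC)]))
E
```

```text
t: 26.2
eef_pos: [0.4531, 0.293, 0.2255]
ee_rot: [-3.142, -0.0, -0.202]
force: [0.5, 0.3, -0.5]
width: 0.0139
```

View pics/c16.png

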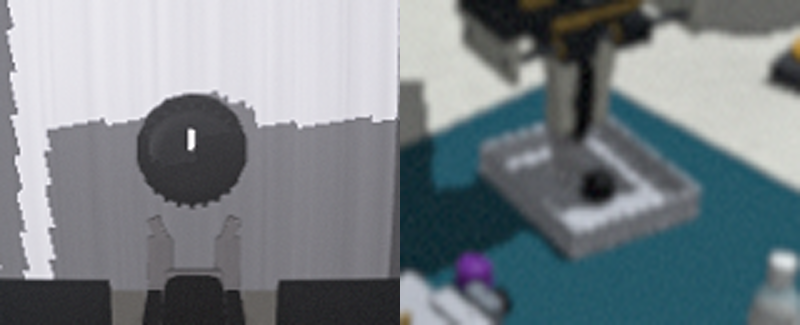

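```bash
python3 -m handwheel '[[0,0,0.3,0],[0,0,1,0],[0,0,1.5,0],[0,0,2,0],[0,0,2,0],[0,0,2,0],[0,-0.5,1,0],[0,-1,0.3,0],[0,-2,0,0],[0,-2.5,0,0],[0,-3,0,0],[0,-3,0,0],[0,-3,0,0],[0,-3,0,0],[0,-3,0,0],[0,-3,0,0],[0,-3,0,0],[0,-3,0,0],[0,-3,0,0],[0,-3,0,0]]'
python3 -m handwheel '[[0.1,-3,0,0],[0.1,-3,0,0],[0.1,-3,0,0],[0,-3,0,0],[0,-3,0,0],[0,-2.5,0,0],[0,-2,0,0],[0,-2,0,0],[0,-1.5,0,0],[0,-0.6,0,0],[0,0,0,0],[0,0,0,0],[0,0,0,0]]'
```

```text
t: 28.3
eef_pos: [0.4514, -0.0693, 0.3255]
ee_rot: [3.141, 0.002, -0.202]
force: [-0.4, -0.5, -0.1]
width: 0.0137
t: 29.6
eef_pos: [0.4559, -0.3024, 0.3265]
ee_rot: [-3.141, 0.0, -0.201]
force: [0.8, 0.4, -1.3]
width: 0.0138
```

```bash
python3 -m handwheel '[[0,0,-1,0],[0,0,-2,0],[0,0,-2,0],[0,0,-2,0],[0,0,-1.5,0],[0,0,-1,0],[0,0,-0.5,0],[0,0,-0.3,0],[0,0,0,0],[0,0,0,0],[0,0,0,0]]'
python3 -m handwheel '[[0,0,-0.08,0],[0,0,0,0],[0,0,0,0]]'
python3 -m handwheel '[[0,0,-0.06,0],[0,0,0,0],[0,0,0,0]]'
```

```text
t: 30.7
eef_pos: [0.4562, -0.3031, 0.2241]
ee_rot: [3.141, -0.001, -0.202]
force: [1.1, 0.0, -2.1]
width: 0.0139
t: 31.0
eef_pos: [0.456, -0.303, 0.2228]
ee_rot: [3.142, -0.0, -0.202]
force: [0.8, 0.1, -1.9]
width: 0.0141
t: 31.3
eef_pos: [0.456, -0.303, 0.222]
ee_rot: [-3.142, 0.0, -0.202]
force: [-0.4, -0.4, -1.5]
width: 0.0136
```

```bash
python3 -m handwheel '[[0,0,-0.04,0],[0,0,0,0],[0,0,0,0]]'
python3 -m handwheel '[[0,0,-0.03,0],[0,0,0,0],[0,0,0,0]]'
```

```text
t: 31.6
eef_pos: [0.456, -0.303, 0.2217]
ee_rot: [3.142, -0.0, -0.202]
force: [-0.8, 0.4, -0.6]
width: 0.0137
t: 31.9
eef_pos: [0.456, -0.303, 0.2216]
ee_rot: [3.141, -0.0, -0.202]
force: [-1.2, 0.9, 3.8]
width: 0.0137
```

```bash
python3 -m handwheel '[[0,0,0,0],[0,0,0,0],[0,0,0,0]]' 0.8 5
python3 -m handwheel '[[0,0,0,0],[0,0,0,0],[0,0,0,0],[0,0,0,0],[0,0,0,0]]' 0.3 5
python3 -m handwheel '[[0,0,0.5,0],[0,0,1,0],[0,0,2,0],[0,0,2,0],[0,0,2,0],[0,0,2,0],[0,0,2,0],[0,0,2,0],[0,0,1,0],[0,0,0,0],[0,0,0,0]]'
python3 - <<'E'
from h import *
f=grab('wrist','w13');grab('scene','e13');grab('side','s13')
a=cv2.imread('pics/w13.png');e=cv2.imread('pics/e13.png');s=cv2.imread('pics/s13.png')
r=lambda i:cv2.resize(i,(400,300),interpolation=cv2.INTER_CUBIC)
cv2.imwrite('pics/c17.png',np.vstack([np.hstack([r(a[150:220,215:295]),r(s)]),np.hstack([r(e[140:265,125:400]),r(s[120:270,140:340])])]))
E
```

```text
t: 32.2
eef_pos: [0.456, -0.303, 0.2212]
ee_rot: [-3.142, 0.0, -0.202]
force: [-0.7, 0.9, -0.0]
width: 0.0177
t: 32.7
eef_pos: [0.456, -0.303, 0.2213]
ee_rot: [3.142, 0.0, -0.202]
force: [0.2, 0.6, 0.4]
width: 0.0518
t: 33.8
eef_pos: [0.4557, -0.3028, 0.366]
ee_rot: [-3.141, 0.0, -0.202]
force: [-0.3, 0.8, -0.8]
width: 0.0609
```

View pics/c17.png

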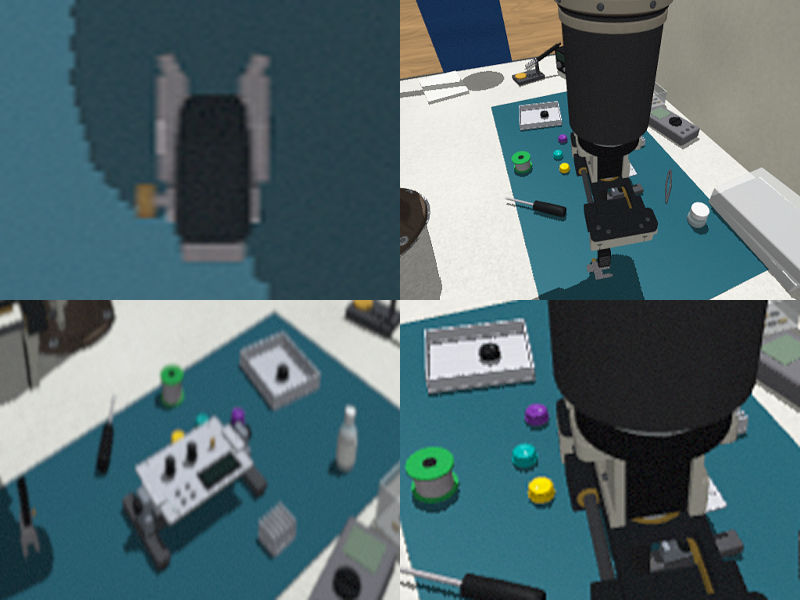

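The puller stands upright and free on the mat (top left, handle at (213,165)). The knob lies in the tray (bottom left, (283,373)). The side knobs, look-alikes and visible bystanders are where they were. I'm handing in.

```bash
python3 -c "
from h import *
f=load('s13')
print('knob',dep(f,int(140+490/2),int(120+352/2-150)).round(3))
print(arm.get_state()['t']); print(arm.job_done())"
```

```text
knob [ 1.585  0.631 -0.489]
33.95
the job is handed in; nothing more can be done
None
```

The wide knob is off its shaft and lying in the aluminium tray, and the puller is standing upright on the mat where it started. I handed the job in at about 34 s of the 72 s allowed; it reports no verdict.

- **Pressing home:** with the fork about 1.2 mm above the panel, I pressed it against the hub with about 4–5 N and held it for more than 0.5 s.
- **Pulling off:** I pulled straight up. The highest force reading was about 9.5 N before the knob popped off, with no measurable tilt of the tool. I held it there with its underside about 19 mm above the panel.
- **Setting down:** I lowered the knob to the tray floor and slid the fork out from under it. The knob did not move as the fork came out.

**Last checks:**
- The final pictures show the knob flat in the tray, the puller free of the gripper, and the two narrow knobs, the coloured look-alikes and the bystanders that were in view where they had been.
- The side camera's view of the panel was blocked by the arm in the last pictures, so the two narrow knobs were checked only in the scene view.
- My last depth reading of the knob's position, (1.585, 0.631, -0.489), was wrong because I used a bad pixel offset. The knob's place in the tray is therefore confirmed only by the pictures.
- The wrist camera disagreed with the arm's own position by about 2 mm sideways. I lined the fork up with the knob within single pictures to get around that.

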